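# Nest the dried beakers on the round mat and cover them

### The arm

A 6-joint arm with a two-finger parallel gripper is mounted at the origin on the work surface. World frame = base frame: x ahead of the robot, y to its left, z up, the work surface at z = 0. Lengths are in m, angles in degrees, forces in N, time in s.
With the tool pointing down it reaches from about 0.325 to 0.85 m from the base axis. Payload 15.5 kg.
Tool frame: the origin (TCP) lies midway between the tips of the shut fingers; the grasp point (between the pads) lies 19 mm behind it; z points along the fingers, y is the line along which they close (so a half turn about z gives the same grasp; the last joint's range is limited). The gripper opens to 91 mm and grips with 3 to 60 N. Pads are 32 mm wide; open, the fingers measure 118 mm over their backs; the gripper's body (76 mm by 178 mm) begins 60 mm behind the grasp point.
Start: joints at [71.075, 28.281, 77.091, -0, 74.628, -5.472], TCP at [0.145, 0.608, 0.214] pointing down, gripper open.
Joint ranges: [-166.48, 166.48], [-47.26, 123.95], [12.59, 153.08], [-70.14, 250.14], [6.76, 159.57], [-176.63, 176.63]. Speed limits (degrees/s): [108.29, 108.29, 147.25, 172.46, 172.46, 172.46].

### API

Orientations are given as a 3x3 rotation matrix whose columns are the frame's x, y, z axes.
In Python, from cell import r gives the robot as it stands. The module is installed in compiled form; this text tells all that it offers.
- The arm moves only by the tool carry_out, never from a script. Its argument "moves" is a list that holds one entry, the list of rows, each a list of 7 numbers: the opening, from 0 (shut) to 1 (fully open), then the shift along the tool's x, y, z as a fraction of full scale, then the turn, a rotation vector about the tool's x, y, z as a fraction of full scale. A call has 1 to 5 rows; each row shifts and turns the commanded pose from where the row before left it, along the tool's axes as they then stand; what a row does not reach is not made up. Full scale, the value 1, is 30 mm for a shift and 5 degrees for a turn. A row lasts 1/8 s, in which the tool goes at most 62.5 mm and 10.7 degrees, less where a joint would pass 70% of its speed; a pose out of reach is approached as far as the arm can. A call with a number of a shift or a turn outside -1 to 1 is refused whole. A call with a gripper value outside its range is refused whole. The fingers move at their own pace and stop on an object; the grip force is fixed at half the most. Time passes only in rows, so rows that do not move let the fingers close. It gives the time, the measured TCP pose, the force, the opening and the grip force at its end, in the units of the state.
- r.read_state(): the state, without advancing time (a new reading comes with each control period).
- r.read_camera(name): name is "side" or "top" or "wrist"; returns a dict with "image" (384x512x3 uint8, red, green, blue), "fx", "fy", "cx", "cy" (pixels), "D" ([k1, k2, p1, p2, k3] as OpenCV has them; the pictures are not rectified), "extrinsics" (4x4, takes a point from camera to world coordinates); the wrist camera has in their place "mount" (4x4, takes a point from camera to tool coordinates, whose origin is the TCP and whose axes are the flange's). Camera axes: x right, y down, z forward; pixel columns grow to the right and rows downward; lengths in m; the calibration is good to about 2 mm. A picture is of the moment at which its call begins: read the wrist's pose just before it. There is no depth.
- r.sign_off(): hands the job in; it is judged then, once.
Trained networks look in the newest picture that a camera, given by its name, has taken for a name from the list of things; names that differ only in an ending like _2 or _b are one class to them, and where a whole thing is asked for, a point or a joint stands for the part that bears it (a point fixed in the world has none). Each returns a list of dicts, best first, with "p" (0 to 1); they miss things now and then, are a little off and sometimes report something else, mostly with a low value. They report only what shows in the picture. A call takes as long as a camera call.
- r.trace(camera, query): "pixels" (384x512 bool, what is visible of it) and "uv" ([column, row] in pixels, amid what is visible of it).
The state is a dict: "clock": time; "qpos": joint angles; "qd": joint speeds; "joint_efforts": joint torques, N m; "tcp_pos": TCP position; "eef_rot": TCP orientation; "wrist_force": force on the tool from outside, world axes, zero at the start; "ft_torque": the same for the moment, N m; "gripper_width": finger opening in m; "grip_force": force on a finger pad.
Only numpy, scipy, OpenCV 4.12 (cv2) and the standard library are available. Lean on these libraries where they do the work, as an engineer would, in place of code of your own. Each camera call takes 0.05 s, during which the arm holds its last target. There are 200 camera calls.

### The job

Put the dried steel beakers away in the middle of the round cork mat (not the square one), leaving them upside down as they are: the small one first, then the middle one over it, then the large one over that, and last the white knobbed cover over all of them. Each must stand level with its rim fully down on the mat before the next is set over it, and be let go. Knock none of them over, and leave the soap bottle, the mug and the sponge where they are.

Things in the scene. Friction and masses are not known exactly. Their poses are not given: they have to be found in the camera images.
- beaker_small: The smallest of three plain steel measuring beakers, standing upside down (mouth on the counter, closed flat end up). Outside diameter 36 mm at the mouth tapering to 30 mm at the closed end, 70 mm tall, wall 2.5 mm, closed end 3 mm thick; the mouth is 31 mm wide inside. About 50 g. Origin: centre of the mouth rim, on the underside as it stands; z up, its yaw means nothing.
- beaker_middle: The middle of three plain steel measuring beakers, standing upside down (mouth on the counter, closed flat end up). Outside diameter 52 mm at the mouth tapering to 46 mm at the closed end, 80 mm tall, wall 2.5 mm, closed end 3 mm thick; the mouth is 47 mm wide inside. About 80 g. Origin: centre of the mouth rim, on the underside as it stands; z up, its yaw means nothing.
- beaker_large: The largest of three plain steel measuring beakers, standing upside down (mouth on the counter, closed flat end up). Outside diameter 68 mm at the mouth tapering to 62 mm at the closed end, 90 mm tall, wall 2.5 mm, closed end 3 mm thick; the mouth is 63 mm wide inside. About 120 g. Origin: centre of the mouth rim, on the underside as it stands; z up, its yaw means nothing.
- cover: White plastic dust cover, an upside-down round pot with a knob on top: outside diameter 100 mm at its open lower rim (92 mm inside), 94 mm at the top, shell 105 mm tall, wall and top 4 mm thick; the knob is an upright cylinder 22 mm in diameter and 30 mm tall on the top's centre, so 135 mm in all. About 140 g. Origin: centre of the lower rim, on its underside; z up, its yaw means nothing.
- round_mat: Round cork mat, 140 mm in diameter and 6 mm thick, fixed to the counter; the place for the nest. Origin: centre of its underside.
- round_mat_top (a point): Centre of the top face of the round cork mat, 6 mm above the counter.
- square_mat: Square cork mat, 110 by 110 mm and 6 mm thick, fixed to the counter; not used. Origin: centre of its underside.
- soap_bottle: Green dish-soap bottle standing at the left of the work, 64 mm in diameter, 170 mm tall; leave it alone. Origin: centre of its underside.
- mug: White mug standing at the right of the work, 80 mm in diameter, 90 mm tall, with a side handle; leave it alone. Origin: centre of its underside.
- sponge: Yellow sponge block lying beyond the work, 60 by 100 by 35 mm; leave it alone. Origin: centre of its underside.

How it is judged (in metres and radians):
On the way, in this order (a step that is already met when the one before it is completed fails the run):
1. the small beaker stands home on the round mat, released (horizontal distance between beaker_small and round_mat_top below 0.02 m and z of beaker_small in the frame of round_mat_top between -0.004 and 0.004 m and angle between beaker_small's own z axis and vertical below 0.06 rad and contact force between beaker_small and the fingers below 0.1 N and linear speed of beaker_small below 0.02 m/s), for 0.2 s.
2. the middle beaker stands home on the round mat, over the small beaker, released (horizontal distance between each of beaker_small, beaker_middle and round_mat_top below 0.02 m and z of beaker_small in the frame of round_mat_top between -0.004 and 0.004 m and angle between each of beaker_small, beaker_middle's own z axis and vertical below 0.06 rad and z of beaker_middle in the frame of round_mat_top between -0.004 and 0.004 m and contact force between beaker_middle and the fingers below 0.1 N and linear speed of beaker_middle below 0.02 m/s), for 0.2 s.
3. the large beaker stands home on the round mat, over the middle beaker, released (horizontal distance between each of beaker_small, beaker_middle, beaker_large and round_mat_top below 0.02 m and z of beaker_small in the frame of round_mat_top between -0.004 and 0.004 m and angle between each of beaker_small, beaker_middle, beaker_large's own z axis and vertical below 0.06 rad and z of beaker_middle in the frame of round_mat_top between -0.004 and 0.004 m and z of beaker_large in the frame of round_mat_top between -0.004 and 0.004 m and contact force between beaker_large and the fingers below 0.1 N and linear speed of beaker_large below 0.02 m/s), for 0.2 s.
4. the white cover stands home on the round mat, over the large beaker, released (horizontal distance between each of beaker_small, beaker_middle, beaker_large, cover and round_mat_top below 0.02 m and z of beaker_small in the frame of round_mat_top between -0.004 and 0.004 m and angle between each of beaker_small, beaker_middle, beaker_large, cover's own z axis and vertical below 0.06 rad and z of beaker_middle in the frame of round_mat_top between -0.004 and 0.004 m and z of beaker_large in the frame of round_mat_top between -0.004 and 0.004 m and z of cover in the frame of round_mat_top between -0.004 and 0.004 m and contact force between cover and the fingers below 0.1 N and linear speed of cover below 0.02 m/s), for 0.2 s.
At the end, for the whole second after the job is handed in: All three beakers and the cover stand nested on the round mat, each upside down with its centre within 20 mm of the mat's centre, its rim within 4 mm of the mat's top, tilted less than 0.06 rad, released and at rest (all of step 4 and contact force between each of beaker_small, beaker_middle, beaker_large and the fingers below 0.1 N and linear speed of each of beaker_small, beaker_middle, beaker_large below 0.02 m/s and angular speed of each of beaker_small, beaker_middle, beaker_large, cover below 0.2 rad/s); the robot touches nothing.
It fails at once if a beaker or the cover is tipped over (more than 0.6 rad) (angle between any of beaker_small, beaker_middle, beaker_large, cover's own z axis and vertical above 0.6 rad).
It fails at once if the soap bottle, mug or sponge is moved more than 30 mm (distance of any of soap_bottle, mug, sponge from where it was at the start of the episode above 0.03 m).
It also fails if it takes over 128 s, if anything falls off the work surface, if the arm or the gripper's body presses on something with over 40 N, if the wrist force passes 120 N, or if a joint passes its speed limit or range.

## Working session

There is one attempt and no reset: what is moved stays moved. The work goes in short steps, Python scripts to look and compute and a tool call to move; the robot and the scene stay as the last step left them, time stands still between calls to the robot, and variables do not carry over. Pictures are saved under pics/ and viewed, at most 14 in all, crops included, and the job is handed in when it is done.

Besides the shell and the picture viewer there is one more tool, called by a JSON object that holds its "method" and its "body", one argument or row to a line. carry_out: Moves the arm, as the interface text tells. Shift numbers are shares of 30 mm and turn numbers shares of 5 degrees, none past 1 either way. Its arguments: {"type":"object","properties":{"moves":{"type":"array"}},"required":["moves"]}

```bash
mkdir -p pics; cat > h.py <<'E'
import numpy as np, cv2
from cell import r
def ray(c,uv,T):
    K=np.array([[c["fx"],0,c["cx"]],[0,c["fy"],c["cy"]],[0,0,1.]])
    p=cv2.undistortPoints(np.array([[uv]],float),K,np.array(c["D"],float))[0,0]
    return T[:3,3], T[:3,:3]@np.array([p[0],p[1],1.])
def atz(c,uv,z,T):
    o,d=ray(c,uv,T); return o+d*(z-o[2])/d[2]
def proj(c,P,T):
    K=np.array([[c["fx"],0,c["cx"]],[0,c["fy"],c["cy"]],[0,0,1.]])
    M=np.linalg.inv(T); rv=cv2.Rodrigues(M[:3,:3])[0]
    return cv2.projectPoints(np.array(P,float).reshape(-1,3),rv,M[:3,3],K,np.array(c["D"],float))[0][:,0]
def save(n,im): cv2.imwrite(f"pics/{n}.png",cv2.cvtColor(im,cv2.COLOR_RGB2BGR))
E
python3 - <<'E'
from h import *
s=r.read_state(); print({k:np.round(v,3).tolist() for k,v in s.items()})
ims=[]
for n in("top","side"):
    c=r.read_camera(n); T=np.array(c["extrinsics"]); ims.append(c["image"]); print(n,c["fx"],c["cx"],c["cy"],c["D"],np.round(T,3).tolist())
    for q in "beaker_small beaker_middle beaker_large cover round_mat square_mat soap_bottle mug sponge".split():
        for d in r.trace(n,q)[:2]:
            ys,xs=np.where(d["pixels"]); print(q,round(d["p"],2),np.round(d["uv"]),[xs.min(),xs.max(),ys.min(),ys.max()] if len(xs) else 0, np.round(atz(c,d["uv"],0.006,T),3))
    save(n,c["image"])
c=r.read_camera("wrist");print(np.round(c["mount"],3).tolist(),c["fx"]);save("wrist",c["image"])
E
```

```text
{'clock': 0.0, 'qpos': [71.075, 28.316, 77.128, -0.0, 74.628, -5.471], 'qd': [-0.003, -0.081, -0.076, -0.091, 0.064, -0.068], 'joint_efforts': [0.001, -87.884, -38.186, 0.071, 0.053, -0.0], 'tcp_pos': [0.145, 0.607, 0.213], 'eef_rot': [[-0.973, 0.233, -0.0], [0.233, 0.973, -0.001], [0.0, -0.001, -1.0]], 'wrist_force': [-0.371, -0.181, -0.082], 'ft_torque': [0.013, -0.011, 0.051], 'grip_force': 0.0, 'gripper_width': 0.091}
top 474.194347157377 255.63616020087122 189.6034506128365 [-0.17316655  0.          0.          0.          0.        ] [[0.002, -0.987, 0.161, 0.387], [-1.0, -0.001, 0.006, -0.003], [-0.006, -0.161, -0.987, 1.315], [0.0, 0.0, 0.0, 1.0]]
beaker_small 0.51 [161. 243.] [np.int64(153), np.int64(171), np.int64(238), np.int64(250)] [0.451 0.268 0.006]
beaker_middle 0.67 [252. 248.] [np.int64(244), np.int64(262), np.int64(241), np.int64(259)] [0.436 0.015 0.006]
beaker_middle 0.35 [ 93. 178.] [np.int64(76), np.int64(112), np.int64(161), np.int64(189)] [0.633 0.473 0.006]
beaker_large 0.79 [254. 172.] [np.int64(238), np.int64(262), np.int64(161), np.int64(189)] [0.65  0.01
[... 1629 characters left out ...]
64(152), np.int64(174)] [ 0.429 -0.205  0.006]
soap_bottle 0.71 [208. 315.] [np.int64(193), np.int64(228), np.int64(272), np.int64(348)] [0.651 0.399 0.006]
mug 0.76 [275. 114.] [np.int64(263), np.int64(285), np.int64(96), np.int64(128)] [ 0.575 -0.534  0.006]
mug 0.47 [209. 313.] [np.int64(191), np.int64(228), np.int64(271), np.int64(349)] [0.65  0.392 0.006]
sponge 0.7 [182. 209.] [np.int64(170), np.int64(193), np.int64(195), np.int64(227)] [0.788 0.06  0.006]
sponge 0.64 [273. 111.] [np.int64(262), np.int64(285), np.int64(95), np.int64(128)] [ 0.583 -0.56   0.006]
[[0.0, -0.962, -0.272, 0.077], [1.0, 0.0, -0.0, -0.001], [0.0, -0.272, 0.962, -0.171], [0.0, 0.0, 0.0, 1.0]] 343.3816112740234
```

View pics/top.png

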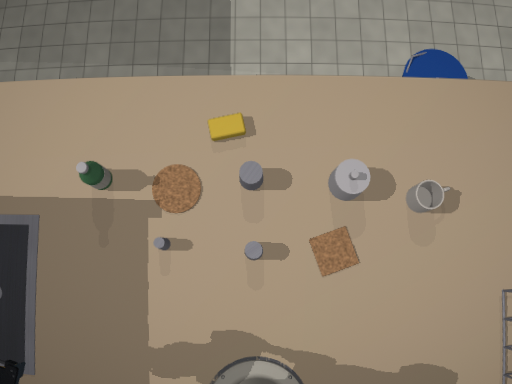

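View pics/side.png

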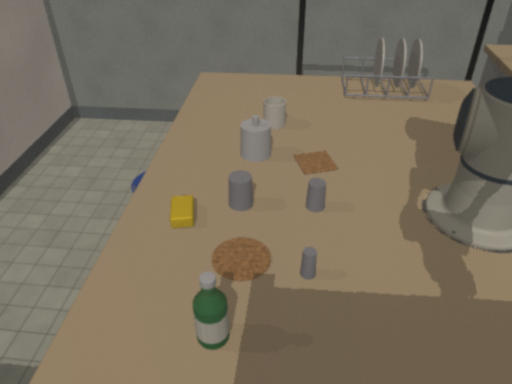

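The top view shows the small beaker at (161,243), middle at (254,250), large at (251,175), cover at (350,180), round mat at (177,188) and square mat at (334,251). The side view agrees: small (309,263), middle (317,195), large (240,190), cover (256,140), mat (241,258). Next I'll fit positions by matching silhouettes in both cameras.

```bash
cat >> h.py <<'E'
from scipy.optimize import minimize
G=dict(beaker_small=[(0,18),(70,15)],beaker_middle=[(0,26),(80,23)],beaker_large=[(0,34),(90,31)],
 cover=[(0,50),(105,47)],round_mat=[(0,70),(6,70)],soap_bottle=[(0,32),(120,32)],mug=[(0,40),(90,40)])
KNOB=[(105,11),(135,11)]
a=np.linspace(0,2*np.pi,40,endpoint=False)
def rings(g,x,y,z0=0): return np.concatenate([np.c_[x+R/1e3*np.cos(a),y+R/1e3*np.sin(a),np.full(40,z0+h/1e3)] for h,R in g])
def sil(c,T,q,x,y,z0=0):
    m=np.zeros((384*4,512*4),np.uint8)
    for g in [G[q]]+([KNOB] if q=="cover" else []):
        p=cv2.convexHull(((proj(c,rings(g,x,y,z0),T)+.5)*4).astype(np.float32)); cv2.fillConvexPoly(m,p.astype(np.int32),1)
    return cv2.resize(m.astype(np.float32),(512,384),interpolation=cv2.INTER_AREA)
def fit(obs,q,x0,z0=0):
    f=lambda p:sum(np.abs(sil(c,T,q,p[0],p[1],z0)-m).sum()/m.sum() for c,T,m in obs)
    s=np.array(x0); b=minimize(f,s,method="Nelder-Mead",options=dict(initial_simplex=[s,s+[.02,0],s+[0,.02]],xatol=1e-4,fatol=1e-4))
    return b.x,b.fun/len(obs)
E
python3 - <<'E'
from h import *
C={n:r.read_camera(n) for n in("top","side")}
x0=dict(beaker_small=(.44,.26),beaker_middle=(.43,.01),beaker_large=(.63,.01),cover=(.61,-.24),round_mat=(.61,.225))
for q in x0:
    obs=[]
    for n,c in C.items():
        d=r.trace(n,q)
        if d: obs.append((c,np.array(c["extrinsics"]),d[0]["pixels"]))
    print(q,[(np.round(fit([o],q,x0[q])[0],4).tolist(),round(fit([o],q,x0[q])[1],2)) for o in obs], np.round(fit(obs,q,x0[q])[0],4))
E
```

```text
beaker_small [([0.4476, 0.2611], np.float64(0.08)), ([0.4498, 0.2566], np.float64(0.05))] [0.4488 0.2601]
beaker_middle [([0.4021, 0.0046], np.float64(1.37)), ([0.4314, 0.0055], np.float64(0.07))] [0.4308 0.0054]
beaker_large [([0.634, 0.0192], np.float64(0.06)), ([0.6335, 0.0152], np.float64(0.05))] [0.6339 0.0184]
cover [([0.62, -0.2483], np.float64(0.05)), ([0.6217, -0.253], np.float64(0.04))] [ 0.6211 -0.2493]
round_mat [([0.6049, 0.2304], np.float64(0.03)), ([0.606, 0.226], np.float64(0.03))] [0.6056 0.2277]
```

{"method": "carry_out", "body": {
  "moves": [
    [[1,0,0,0,0,0,-0.9],[1,0,0,0,0,0,-0.9],[1,0,0,0,0,0,-0.9],[1,0,0,0,0,0,0],[1,0,0,0,0,0,0]]
  ]
}}

```text
clock: 2.28
tcp_pos: [0.1454, 0.6079, 0.2139]
eef_rot: [[-1.0, 0.001, 0.0], [0.001, 1.0, 0.0], [-0.0, 0.0, -1.0]]
wrist_force: [1.0, 0.7, -0.3]
gripper_width: 0.0912
grip_force: 0.0
```

{"method": "carry_out", "body": {
  "moves": [
    [[1,-0.84,-0.96,0,0,0,0],[1,-0.84,-0.96,0,0,0,0],[1,-0.84,-0.96,0,0,0,0],[1,-0.84,-0.96,0,0,0,0],[1,-0.84,-0.96,0,0,0,0]]
  ]
}}

```text
clock: 2.9
tcp_pos: [0.2723, 0.463, 0.214]
eef_rot: [[-1.0, 0.001, 0.0], [0.001, 1.0, 0.0], [-0.0, 0.0, -1.0]]
wrist_force: [-0.6, -0.5, -0.4]
gripper_width: 0.0911
grip_force: 0.0
```

{"method": "carry_out", "body": {
  "moves": [
    [[1,-0.84,-0.96,0,0,0,0],[1,-0.84,-0.96,0,0,0,0],[1,-0.84,-0.96,0,0,0,0],[1,-0.84,-0.96,0,0,0,0],[1,-0.84,-0.96,0,0,0,0]]
  ]
}}

```text
clock: 3.52
tcp_pos: [0.3984, 0.3191, 0.214]
eef_rot: [[-1.0, 0.001, 0.0], [0.001, 1.0, 0.0], [-0.0, 0.0, -1.0]]
wrist_force: [1.4, -0.2, -0.4]
gripper_width: 0.091
grip_force: 0.0
```

{"method": "carry_out", "body": {
  "moves": [
    [[1,-0.84,-0.96,0,0,0,0],[1,-0.84,-0.96,0,0,0,0],[1,0,0,0,0,0,0],[1,0,0,0,0,0,0]]
  ]
}}

```text
clock: 4.03
tcp_pos: [0.4478, 0.2627, 0.2139]
eef_rot: [[-1.0, 0.0, -0.0], [0.0, 1.0, 0.0], [0.0, 0.0, -1.0]]
wrist_force: [0.2, 0.5, -0.3]
gripper_width: 0.0914
grip_force: 0.0
```

Tracking is accurate. I'll refine the beaker's position with the wrist camera.

```bash
cat >> h.py <<'E'
def wristfit(q,x0,name=None,z0=0):
    s=r.read_state(); c=r.read_camera("wrist")
    T=np.eye(4); T[:3,:3]=s["eef_rot"]; T[:3,3]=s["tcp_pos"]; T=T@np.array(c["mount"])
    ds=r.trace("wrist",q); im=c["image"].copy()
    p=None
    if ds:
        m=ds[0]["pixels"]; p,e=fit([(c,T,m)],q,x0,z0); ys,xs=np.where(m)
        print(q,"p",round(ds[0]["p"],2),"fit",np.round(p,4),"err",round(e,3),"box",xs.min(),xs.max(),ys.min(),ys.max(),"tcp",np.round(s["tcp_pos"],4))
        im[sil(c,T,q,*p,z0)>.5]//=2; 
    else: print(q,"none",np.round(s["tcp_pos"],4))
    if name: save(name,im)
    return p
E
python3 - <<'E'
from h import *
wristfit("beaker_small",(.449,.2595),"w1")
E
```

```text
beaker_small p 0.92 fit [0.4507 0.2567] err 0.08 box 242 273 150 194 tcp [0.4478 0.2627 0.2139]
```

View pics/w1.png

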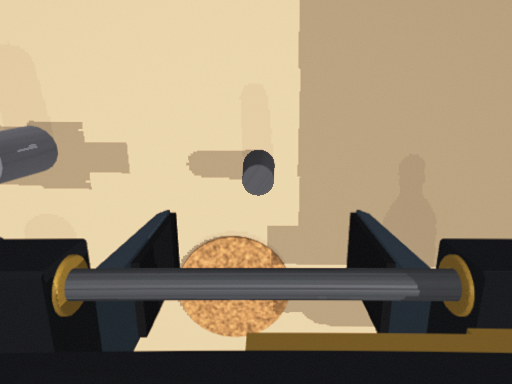

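The overlay matches the small beaker at (258,172). The wrist fit gives (0.4507, 0.2567), in line with the other cameras. Now I'll descend and grip.

{"method": "carry_out", "body": {
  "moves": [
    [[1,-0.08,-0.2,0.13,0,0,0],[1,0,0,1,0,0,0],[1,0,0,1,0,0,0],[1,0,0,1,0,0,0],[1,0,0,1,0,0,0]]
  ]
}}

```text
clock: 4.75
tcp_pos: [0.4503, 0.2566, 0.089]
eef_rot: [[-1.0, -0.001, 0.0], [-0.001, 1.0, 0.0], [-0.0, 0.0, -1.0]]
wrist_force: [-0.2, 0.4, 0.4]
gripper_width: 0.0913
grip_force: 0.0
```

{"method": "carry_out", "body": {
  "moves": [
    [[1,0,0,1,0,0,0],[1,0,0,0.5,0,0,0],[1,0,0,0.5,0,0,0],[1,0,0,0,0,0,0],[1,0,0,0,0,0,0]]
  ]
}}

```text
clock: 5.38
tcp_pos: [0.4509, 0.2567, 0.0306]
eef_rot: [[-1.0, -0.001, 0.001], [-0.001, 1.0, 0.0], [-0.001, 0.0, -1.0]]
wrist_force: [0.1, -0.4, 0.4]
gripper_width: 0.091
grip_force: 0.0
```

{"method": "carry_out", "body": {
  "moves": [
    [[0,0,0,0,0,0,0],[0,0,0,0,0,0,0],[0,0,0,0,0,0,0],[0,0,0,0,0,0,0],[0,0,0,0,0,0,0]]
  ]
}}

```text
clock: 6.0
tcp_pos: [0.4505, 0.2565, 0.03]
eef_rot: [[-1.0, -0.001, -0.0], [-0.001, 1.0, -0.0], [0.0, -0.0, -1.0]]
wrist_force: [0.1, -0.6, 0.1]
gripper_width: 0.0438
grip_force: 0.0
```

{"method": "carry_out", "body": {
  "moves": [
    [[0,0,0,0,0,0,0],[0,0,0,0,0,0,0],[0,0,0,0,0,0,0],[0,0,0,0,0,0,0]]
  ]
}}

```text
clock: 6.5
tcp_pos: [0.4505, 0.2565, 0.03]
eef_rot: [[-1.0, -0.001, 0.0], [-0.001, 1.0, -0.0], [-0.0, -0.0, -1.0]]
wrist_force: [-0.4, -0.3, 0.9]
gripper_width: 0.0319
grip_force: 30.0
```

{"method": "carry_out", "body": {
  "moves": [
    [[0,0,0,-0.5,0,0,0],[0,0,0,-0.5,0,0,0],[0,0,0,-0.5,0,0,0],[0,0,0,-0.5,0,0,0],[0,0,0,0,0,0,0]]
  ]
}}

```text
clock: 7.12
tcp_pos: [0.4512, 0.2568, 0.0914]
eef_rot: [[-1.0, -0.001, 0.002], [-0.001, 1.0, 0.001], [-0.002, 0.001, -1.0]]
wrist_force: [-0.6, -0.7, -1.2]
gripper_width: 0.0322
grip_force: 30.0
```

{"method": "carry_out", "body": {
  "moves": [
    [[0,-0.86,-0.16,0,0,0,0],[0,-0.86,-0.16,0,0,0,0],[0,-0.86,-0.16,0,0,0,0],[0,-0.86,-0.16,0,0,0,0],[0,-0.86,-0.16,0,0,0,0]]
  ]
}}

```text
clock: 7.75
tcp_pos: [0.58, 0.2323, 0.0894]
eef_rot: [[-1.0, -0.001, -0.001], [-0.001, 1.0, -0.0], [0.001, -0.0, -1.0]]
wrist_force: [-0.5, 0.4, -0.1]
gripper_width: 0.0319
grip_force: 30.0
```

{"method": "carry_out", "body": {
  "moves": [
    [[0,-0.87,-0.15,0,0,0,0],[0,0,0,0,0,0,0],[0,0,0,0.6,0,0,0],[0,0,0,0.6,0,0,0],[0,0,0,0.3,0,0,0]]
  ]
}}

```text
clock: 8.38
tcp_pos: [0.6041, 0.228, 0.0429]
eef_rot: [[-1.0, -0.001, -0.003], [-0.001, 1.0, -0.001], [0.003, -0.001, -1.0]]
wrist_force: [0.2, 0.3, 0.2]
gripper_width: 0.0319
grip_force: 30.0
```

{"method": "carry_out", "body": {
  "moves": [
    [[0,0,0,0.2,0,0,0],[0,0,0,0.08,0,0,0],[0,0,0,0,0,0,0],[0,0,0,0,0,0,0]]
  ]
}}

```text
clock: 8.88
tcp_pos: [0.6059, 0.2282, 0.037]
eef_rot: [[-1.0, -0.001, 0.001], [-0.001, 1.0, 0.0], [-0.001, 0.0, -1.0]]
wrist_force: [-0.4, 0.5, 0.0]
gripper_width: 0.0321
grip_force: 30.0
```

{"method": "carry_out", "body": {
  "moves": [
    [[0,0,0,0.03,0,0,0],[0,0,0,0,0,0,0],[0,0,0,0,0,0,0]]
  ]
}}

```text
clock: 9.25
tcp_pos: [0.6058, 0.2282, 0.0359]
eef_rot: [[-1.0, -0.001, 0.0], [-0.001, 1.0, 0.0], [-0.0, 0.0, -1.0]]
wrist_force: [0.4, 0.4, 1.3]
gripper_width: 0.0318
grip_force: 30.0
```

{"method": "carry_out", "body": {
  "moves": [
    [[0.45,0,0,0,0,0,0],[0.5,0,0,0,0,0,0],[0.6,0,0,0,0,0,0],[0.7,0,0,0,0,0,0],[0.8,0,0,0,0,0,0]]
  ]
}}

```text
clock: 9.88
tcp_pos: [0.6056, 0.2281, 0.0357]
eef_rot: [[-1.0, -0.001, -0.0], [-0.001, 1.0, -0.0], [0.0, -0.0, -1.0]]
wrist_force: [0.3, -0.5, 0.6]
gripper_width: 0.071
grip_force: 0.0
```

{"method": "carry_out", "body": {
  "moves": [
    [[1,0,0,-0.5,0,0,0],[1,0,0,-1,0,0,0],[1,0,0,-1,0,0,0],[1,0,0,-1,0,0,0],[1,0,0,-1,0,0,0]]
  ]
}}

```text
clock: 10.5
tcp_pos: [0.6056, 0.2282, 0.1729]
eef_rot: [[-1.0, -0.001, 0.001], [-0.001, 1.0, 0.0], [-0.001, 0.0, -1.0]]
wrist_force: [-0.6, 0.4, 0.3]
gripper_width: 0.0912
grip_force: 0.0
```

{"method": "carry_out", "body": {
  "moves": [
    [[1,0,0,-1,0,0,0],[1,0,0,-0.5,0,0,0],[1,0,0,0,0,0,0],[1,0,0,0,0,0,0]]
  ]
}}

```text
clock: 11.0
tcp_pos: [0.605, 0.228, 0.2146]
eef_rot: [[-1.0, -0.001, -0.002], [-0.001, 1.0, -0.0], [0.002, -0.0, -1.0]]
wrist_force: [-0.8, 0.1, 0.2]
gripper_width: 0.0907
grip_force: 0.0
```

```bash
python3 - <<'E'
from h import *
wristfit("beaker_small",(.605,.228),"w2",.006)
wristfit("round_mat",(.605,.228))
E
```

```text
beaker_small p 0.57 fit [0.6063 0.2277] err 0.064 box 248 279 151 195 tcp [0.605  0.228  0.2146]
round_mat none [0.605  0.228  0.2145]
```

View pics/w2.png

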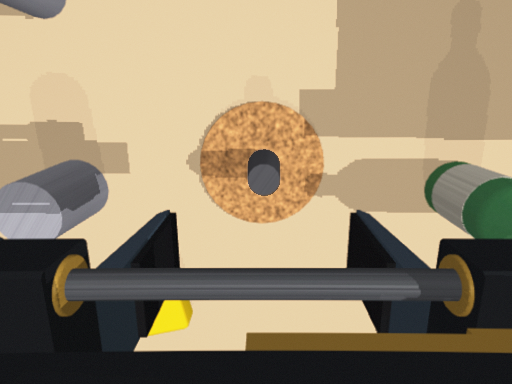

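The small beaker stands upright near the mat's centre: its base is around (263,160) in the image and the mat spans columns 200–324 and rows 100–223. Next is the middle beaker.

{"method": "carry_out", "body": {
  "moves": [
    [[1,0.73,-0.93,0,0,0,0],[1,0.73,-0.93,0,0,0,0],[1,0.73,-0.93,0,0,0,0],[1,0.73,-0.93,0,0,0,0],[1,0.73,-0.93,0,0,0,0]]
  ]
}}

```text
clock: 11.82
tcp_pos: [0.4953, 0.0877, 0.2154]
eef_rot: [[-1.0, -0.001, -0.0], [-0.001, 1.0, -0.0], [0.0, -0.0, -1.0]]
wrist_force: [0.7, -0.1, 0.1]
gripper_width: 0.0912
grip_force: 0.0
```

{"method": "carry_out", "body": {
  "moves": [
    [[1,0.73,-0.93,0,0,0,0],[1,0.73,-0.93,0,0,0,0],[1,0.73,-0.93,0,0,0,0],[1,0,0,0,0,0,0],[1,0,0,0,0,0,0]]
  ]
}}

```text
clock: 12.45
tcp_pos: [0.431, 0.0049, 0.2157]
eef_rot: [[-1.0, -0.0, 0.0], [-0.0, 1.0, 0.0], [-0.0, 0.0, -1.0]]
wrist_force: [-0.5, -0.5, 0.2]
gripper_width: 0.0917
grip_force: 0.0
```

```bash
python3 - <<'E'
from h import *
wristfit("beaker_middle",(.431,.0055),"w3")
E
```

```text
beaker_middle p 0.83 fit [0.4329 0.0065] err 0.034 box 241 290 142 204 tcp [0.431  0.0049 0.2157]
```

View pics/w3.png

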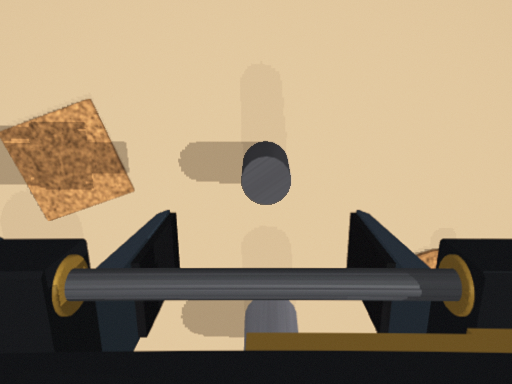

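{"method": "carry_out", "body": {
  "moves": [
    [[1,-0.06,0.04,0,0,0,0],[1,0,0,1,0,0,0],[1,0,0,1,0,0,0],[1,0,0,1,0,0,0],[1,0,0,1,0,0,0]]
  ]
}}

```text
clock: 13.18
tcp_pos: [0.4329, 0.0064, 0.0947]
eef_rot: [[-1.0, -0.001, 0.0], [-0.001, 1.0, -0.0], [-0.0, -0.0, -1.0]]
wrist_force: [1.6, -0.2, -0.5]
gripper_width: 0.0913
grip_force: 0.0
```

{"method": "carry_out", "body": {
  "moves": [
    [[1,0,0,1,0,0,0],[1,0,0,0.6,0,0,0],[1,0,0,0.4,0,0,0],[1,0,0,0,0,0,0],[0.5,0,0,0,0,0,0]]
  ]
}}

```text
clock: 13.8
tcp_pos: [0.4328, 0.006, 0.0362]
eef_rot: [[-1.0, -0.001, 0.001], [-0.001, 1.0, -0.0], [-0.001, -0.0, -1.0]]
wrist_force: [-0.8, 0.6, 0.7]
gripper_width: 0.0837
grip_force: 0.0
```

{"method": "carry_out", "body": {
  "moves": [
    [[0,0,0,0,0,0,0],[0,0,0,0,0,0,0],[0,0,0,0,0,0,0],[0,0,0,0,0,0,0],[0,0,0,0,0,0,0]]
  ]
}}

```text
clock: 14.42
tcp_pos: [0.4325, 0.0059, 0.0358]
eef_rot: [[-1.0, -0.001, 0.0], [-0.001, 1.0, -0.0], [-0.0, -0.0, -1.0]]
wrist_force: [-0.0, -0.6, 2.6]
gripper_width: 0.0476
grip_force: 30.0
```

{"method": "carry_out", "body": {
  "moves": [
    [[0,0,0,0,0,0,0],[0,0,0,0,0,0,0],[0,0,0,0,0,0,0]]
  ]
}}

```text
clock: 14.8
tcp_pos: [0.4325, 0.0059, 0.0357]
eef_rot: [[-1.0, -0.001, 0.0], [-0.001, 1.0, -0.0], [-0.0, -0.0, -1.0]]
wrist_force: [0.6, -2.0, 2.6]
gripper_width: 0.0473
grip_force: 30.0
```

{"method": "carry_out", "body": {
  "moves": [
    [[0,0,0,-0.5,0,0,0],[0,0,0,-0.9,0,0,0],[0,0,0,-1,0,0,0],[0,0,0,-1,0,0,0],[0,0,0,-0.6,0,0,0]]
  ]
}}

```text
clock: 15.42
tcp_pos: [0.4325, 0.006, 0.1569]
eef_rot: [[-1.0, -0.001, 0.001], [-0.001, 1.0, -0.0], [-0.001, -0.0, -1.0]]
wrist_force: [-0.2, 0.2, -1.2]
gripper_width: 0.0476
grip_force: 30.0
```

{"method": "carry_out", "body": {
  "moves": [
    [[0,-0.72,0.92,0,0,0,0],[0,-0.72,0.92,0,0,0,0],[0,-0.72,0.92,0,0,0,0],[0,-0.72,0.92,0,0,0,0],[0,-0.72,0.92,0,0,0,0]]
  ]
}}

```text
clock: 16.05
tcp_pos: [0.5405, 0.1451, 0.1554]
eef_rot: [[-1.0, -0.001, -0.001], [-0.001, 1.0, -0.0], [0.001, -0.0, -1.0]]
wrist_force: [0.3, -0.7, 0.1]
gripper_width: 0.0477
grip_force: 30.0
```

{"method": "carry_out", "body": {
  "moves": [
    [[0,-0.72,0.92,0,0,0,0],[0,-0.72,0.92,0,0,0,0],[0,-0.72,0.92,0,0,0,0],[0,0,0,0,0,0,0],[0,0,0,0,0,0,0]]
  ]
}}

```text
clock: 16.68
tcp_pos: [0.6043, 0.2266, 0.1552]
eef_rot: [[-1.0, -0.001, -0.001], [-0.001, 1.0, -0.0], [0.001, -0.0, -1.0]]
wrist_force: [0.7, 0.1, -0.8]
gripper_width: 0.0479
grip_force: 30.0
```

```bash
python3 - <<'E'
from h import *
s=r.read_state(); z=s["tcp_pos"][2]-.036
wristfit("beaker_middle",(.606,.228),"w4",z)
for n in("top","side"):
    c=r.read_camera(n); T=np.array(c["extrinsics"])
    for q,zz in(("beaker_middle",z),("beaker_small",.006)):
        for d in r.trace(n,q)[:1]: print(n,q,d["p"],fit([(c,T,d["pixels"])],q,(.606,.228),zz))
E
```

```text
beaker_middle p 0.59 fit [0.6044 0.2255] err 0.377 box 210 314 179 331 tcp [0.6043 0.2266 0.1552]
top beaker_middle 0.44 (array([0.39495866, 0.00193867]), np.float64(1.2287657597876576))
side beaker_middle 0.6 (array([0.60392216, 0.22539836]), np.float64(2.071516393442623))
side beaker_small 0.95 (array([0.60499423, 0.22651665]), np.float64(0.11754441624365482))
```

View pics/w4.png

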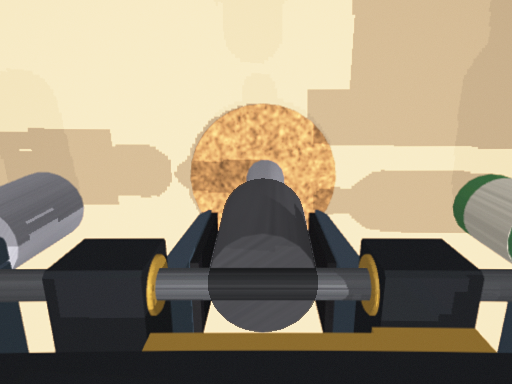

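The held middle beaker is at (263,255) and the small one behind it at (264,172), so their columns line up. I'll trim x and y by 1 mm and lower.

{"method": "carry_out", "body": {
  "moves": [
    [[0,-0.05,0.04,0.2,0,0,0],[0,0,0,0.5,0,0,0],[0,0,0,0.5,0,0,0],[0,0,0,0.5,0,0,0],[0,0,0,0,0,0,0]]
  ]
}}

```text
clock: 17.7
tcp_pos: [0.6056, 0.2279, 0.103]
eef_rot: [[-1.0, -0.001, -0.003], [-0.001, 1.0, -0.001], [0.003, -0.001, -1.0]]
wrist_force: [-0.1, 0.4, 0.3]
gripper_width: 0.0475
grip_force: 30.0
```

{"method": "carry_out", "body": {
  "moves": [
    [[0,0,0,0.6,0,0,0],[0,0,0,0.6,0,0,0],[0,0,0,0.5,0,0,0],[0,0,0,0.27,0,0,0],[0,0,0,0,0,0,0]]
  ]
}}

```text
clock: 18.32
tcp_pos: [0.6063, 0.228, 0.045]
eef_rot: [[-1.0, -0.001, -0.001], [-0.001, 1.0, -0.0], [0.001, -0.0, -1.0]]
wrist_force: [0.7, -0.2, -0.5]
gripper_width: 0.0481
grip_force: 30.0
```

{"method": "carry_out", "body": {
  "moves": [
    [[0,0,0,0.04,0,0,0],[0,0,0,0,0,0,0],[0,0,0,0,0,0,0]]
  ]
}}

```text
clock: 18.7
tcp_pos: [0.6067, 0.2282, 0.0448]
eef_rot: [[-1.0, -0.001, 0.001], [-0.001, 1.0, 0.0], [-0.001, 0.0, -1.0]]
wrist_force: [0.3, 0.1, -0.8]
gripper_width: 0.0477
grip_force: 30.0
```

{"method": "carry_out", "body": {
  "moves": [
    [[0,0,0,0.06,0,0,0],[0,0,0,0,0,0,0],[0,0,0,0,0,0,0]]
  ]
}}

```text
clock: 19.08
tcp_pos: [0.6065, 0.2281, 0.0426]
eef_rot: [[-1.0, -0.001, -0.0], [-0.001, 1.0, -0.0], [0.0, -0.0, -1.0]]
wrist_force: [-0.3, -0.8, -0.3]
gripper_width: 0.0475
grip_force: 30.0
```

{"method": "carry_out", "body": {
  "moves": [
    [[0,0,0,0.03,0,0,0],[0,0,0,0,0,0,0],[0,0,0,0,0,0,0]]
  ]
}}

```text
clock: 19.45
tcp_pos: [0.6066, 0.2282, 0.0418]
eef_rot: [[-1.0, -0.001, 0.0], [-0.001, 1.0, 0.0], [-0.0, 0.0, -1.0]]
wrist_force: [-0.3, -0.1, 1.9]
gripper_width: 0.0477
grip_force: 30.0
```

{"method": "carry_out", "body": {
  "moves": [
    [[0.6,0,0,0,0,0,0],[0.7,0,0,0,0,0,0],[0.8,0,0,0,0,0,0],[0.9,0,0,0,0,0,0],[1,0,0,0,0,0,0]]
  ]
}}

```text
clock: 20.08
tcp_pos: [0.6065, 0.2281, 0.0417]
eef_rot: [[-1.0, -0.001, -0.0], [-0.001, 1.0, 0.0], [0.0, 0.0, -1.0]]
wrist_force: [0.4, 1.1, -0.6]
gripper_width: 0.0895
grip_force: 0.0
```

{"method": "carry_out", "body": {
  "moves": [
    [[1,0,0,-0.5,0,0,0],[1,0,0,-1,0,0,0],[1,0,0,-1,0,0,0],[1,0,0,-1,0,0,0],[1,0,0,-1,0,0,0]]
  ]
}}

```text
clock: 20.7
tcp_pos: [0.6065, 0.2282, 0.1789]
eef_rot: [[-1.0, -0.001, 0.001], [-0.001, 1.0, 0.0], [-0.001, 0.0, -1.0]]
wrist_force: [-0.2, 0.4, 0.1]
gripper_width: 0.091
grip_force: 0.0
```

{"method": "carry_out", "body": {
  "moves": [
    [[1,0,0,-1,0,0,0],[1,0,0,-0.3,0,0,0],[1,0,0,0,0,0,0],[1,0,0,0,0,0,0]]
  ]
}}

```text
clock: 21.2
tcp_pos: [0.606, 0.228, 0.2147]
eef_rot: [[-1.0, -0.001, -0.002], [-0.001, 1.0, -0.0], [0.002, -0.0, -1.0]]
wrist_force: [-0.3, 0.1, -0.9]
gripper_width: 0.0911
grip_force: 0.0
```

```bash
python3 - <<'E'
from h import *
wristfit("beaker_middle",(.606,.228),"w5",.006)
E
```

```text
beaker_middle p 0.77 fit [0.6072 0.227 ] err 0.032 box 238 288 142 206 tcp [0.606  0.228  0.2147]
```

View pics/w5.png

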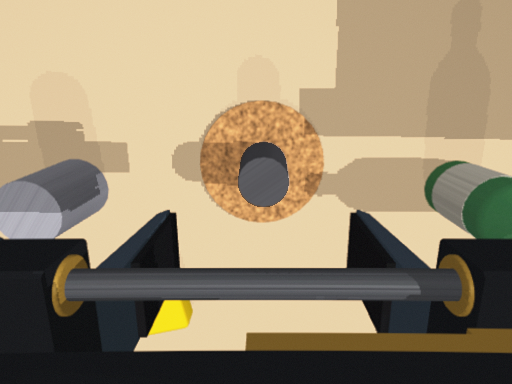

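The middle beaker is down and upright on the mat at (263,175). Now the large one.

{"method": "carry_out", "body": {
  "moves": [
    [[1,-0.13,-1,0,0,0,0],[1,-0.13,-1,0,0,0,0],[1,-0.13,-1,0,0,0,0],[1,-0.13,-1,0,0,0,0],[1,-0.13,-1,0,0,0,0]]
  ]
}}

```text
clock: 21.92
tcp_pos: [0.6259, 0.0771, 0.215]
eef_rot: [[-1.0, -0.001, -0.001], [-0.001, 1.0, -0.0], [0.001, -0.0, -1.0]]
wrist_force: [-0.3, 0.4, -0.4]
gripper_width: 0.0913
grip_force: 0.0
```

{"method": "carry_out", "body": {
  "moves": [
    [[1,-0.13,-1,0,0,0,0],[1,-0.13,-1,0,0,0,0],[1,0,0,0,0,0,0],[1,0,0,0,0,0,0]]
  ]
}}

```text
clock: 22.42
tcp_pos: [0.6337, 0.0186, 0.2152]
eef_rot: [[-1.0, -0.001, -0.001], [-0.001, 1.0, 0.0], [0.001, 0.0, -1.0]]
wrist_force: [-0.8, -0.2, 0.5]
gripper_width: 0.0912
grip_force: 0.0
```

```bash
python3 - <<'E'
from h import *
wristfit("beaker_large",(.634,.018),"w6")
E
```

```text
beaker_large p 0.76 fit [0.6354 0.0137] err 0.023 box 225 294 135 216 tcp [0.6337 0.0186 0.2152]
```

View pics/w6.png

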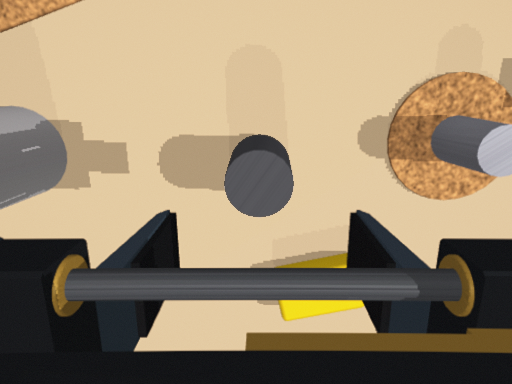

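{"method": "carry_out", "body": {
  "moves": [
    [[1,-0.06,-0.15,0,0,0,0],[1,0,0,0.8,0,0,0],[1,0,0,1,0,0,0],[1,0,0,1,0,0,0],[1,0,0,0.9,0,0,0]]
  ]
}}

```text
clock: 23.15
tcp_pos: [0.6358, 0.0139, 0.1037]
eef_rot: [[-1.0, -0.001, -0.0], [-0.001, 1.0, -0.0], [0.0, -0.0, -1.0]]
wrist_force: [0.8, -0.0, -0.4]
gripper_width: 0.0914
grip_force: 0.0
```

{"method": "carry_out", "body": {
  "moves": [
    [[1,0,0,1,0,0,0],[1,0,0,0.6,0,0,0],[1,0,0,0.37,0,0,0],[1,0,0,0,0,0,0],[0,0,0,0,0,0,0]]
  ]
}}

```text
clock: 23.78
tcp_pos: [0.6364, 0.0136, 0.0465]
eef_rot: [[-1.0, -0.001, 0.001], [-0.001, 1.0, -0.0], [-0.001, -0.0, -1.0]]
wrist_force: [0.2, -0.3, 0.8]
gripper_width: 0.0841
grip_force: 0.0
```

{"method": "carry_out", "body": {
  "moves": [
    [[0,0,0,0,0,0,0],[0,0,0,0,0,0,0],[0,0,0,0,0,0,0],[0,0,0,0,0,0,0],[0,0,0,0,0,0,0]]
  ]
}}

```text
clock: 24.4
tcp_pos: [0.6361, 0.0135, 0.0459]
eef_rot: [[-1.0, -0.001, 0.001], [-0.001, 1.0, -0.0], [-0.001, -0.0, -1.0]]
wrist_force: [-0.2, -0.1, 5.5]
gripper_width: 0.0633
grip_force: 30.1
```

{"method": "carry_out", "body": {
  "moves": [
    [[0,0,0,-0.5,0,0,0],[0,0,0,-0.9,0,0,0],[0,0,0,-1,0,0,0],[0,0,0,-1,0,0,0],[0,0,0,-0.6,0,0,0]]
  ]
}}

```text
clock: 25.02
tcp_pos: [0.6361, 0.0137, 0.168]
eef_rot: [[-1.0, -0.001, 0.002], [-0.001, 1.0, -0.0], [-0.002, -0.0, -1.0]]
wrist_force: [-0.3, 0.9, -0.6]
gripper_width: 0.063
grip_force: 30.0
```

{"method": "carry_out", "body": {
  "moves": [
    [[0,0.12,0.9,0,0,0,0],[0,0.12,0.9,0,0,0,0],[0,0.12,0.9,0,0,0,0],[0,0.12,0.9,0,0,0,0],[0,0.12,0.9,0,0,0,0]]
  ]
}}

```text
clock: 25.65
tcp_pos: [0.6173, 0.1495, 0.1664]
eef_rot: [[-1.0, -0.001, 0.0], [-0.001, 1.0, 0.0], [-0.0, 0.0, -1.0]]
wrist_force: [0.6, -0.4, -1.6]
gripper_width: 0.063
grip_force: 30.0
```

{"method": "carry_out", "body": {
  "moves": [
    [[0,0.12,0.9,0,0,0,0],[0,0.12,0.9,0,0,0,0],[0,0.1,0.85,0,0,0,0],[0,0,0,0,0,0,0],[0,0,0,0,0,0,0]]
  ]
}}

```text
clock: 26.28
tcp_pos: [0.6074, 0.2278, 0.166]
eef_rot: [[-1.0, -0.001, 0.0], [-0.001, 1.0, -0.0], [-0.0, -0.0, -1.0]]
wrist_force: [-0.5, -1.0, -0.7]
gripper_width: 0.0633
grip_force: 30.0
```

```bash
python3 - <<'E'
from h import *
s=r.read_state(); print(s["tcp_pos"])
save("w7",r.read_camera("wrist")["image"])
E
```

```text
[0.60735668 0.22775033 0.16601127]
```

View pics/w7.png

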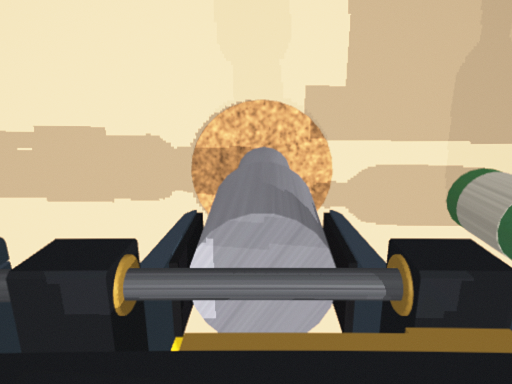

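The held large beaker and the middle one behind it share column 264. I'll lower it.

{"method": "carry_out", "body": {
  "moves": [
    [[0,0,0,0.4,0,0,0],[0,0,0,0.5,0,0,0],[0,0,0,0.5,0,0,0],[0,0,0,0.4,0,0,0],[0,0,0,0,0,0,0]]
  ]
}}

```text
clock: 26.95
tcp_pos: [0.6068, 0.2279, 0.1103]
eef_rot: [[-1.0, -0.001, -0.002], [-0.001, 1.0, -0.001], [0.002, -0.001, -1.0]]
wrist_force: [-1.3, -0.5, -2.1]
gripper_width: 0.0629
grip_force: 30.0
```

{"method": "carry_out", "body": {
  "moves": [
    [[0,0,0,0.6,0,0,0],[0,0,0,0.6,0,0,0],[0,0,0,0.5,0,0,0],[0,0,0,0.2,0,0,0],[0,0,0,0,0,0,0]]
  ]
}}

```text
clock: 27.58
tcp_pos: [0.6073, 0.2281, 0.0542]
eef_rot: [[-1.0, -0.001, -0.001], [-0.001, 1.0, -0.0], [0.001, -0.0, -1.0]]
wrist_force: [0.7, -0.0, -1.5]
gripper_width: 0.063
grip_force: 30.0
```

{"method": "carry_out", "body": {
  "moves": [
    [[0,0,0,0.04,0,0,0],[0,0,0,0,0,0,0],[0,0,0,0,0,0,0]]
  ]
}}

```text
clock: 27.95
tcp_pos: [0.6076, 0.2282, 0.0538]
eef_rot: [[-1.0, -0.001, 0.001], [-0.001, 1.0, 0.0], [-0.001, 0.0, -1.0]]
wrist_force: [-0.1, 0.2, -1.7]
gripper_width: 0.0633
grip_force: 30.0
```

{"method": "carry_out", "body": {
  "moves": [
    [[0,0,0,0.04,0,0,0],[0,0,0,0,0,0,0],[0,0,0,0,0,0,0]]
  ]
}}

```text
clock: 28.32
tcp_pos: [0.6075, 0.2282, 0.0523]
eef_rot: [[-1.0, -0.001, 0.0], [-0.001, 1.0, 0.0], [-0.0, 0.0, -1.0]]
wrist_force: [-0.7, -0.2, 0.1]
gripper_width: 0.0632
grip_force: 30.0
```

{"method": "carry_out", "body": {
  "moves": [
    [[0,0,0,0.03,0,0,0],[0,0,0,0,0,0,0],[0,0,0,0,0,0,0]]
  ]
}}

```text
clock: 28.7
tcp_pos: [0.6077, 0.2282, 0.0519]
eef_rot: [[-1.0, -0.001, 0.001], [-0.001, 1.0, 0.0], [-0.001, 0.0, -1.0]]
wrist_force: [-1.6, -0.2, 7.8]
gripper_width: 0.0632
grip_force: 30.1
```

{"method": "carry_out", "body": {
  "moves": [
    [[0.75,0,0,0,0,0,0],[0.85,0,0,0,0,0,0],[1,0,0,0,0,0,0],[1,0,0,0,0,0,0],[1,0,0,0,0,0,0]]
  ]
}}

```text
clock: 29.32
tcp_pos: [0.6074, 0.2281, 0.0513]
eef_rot: [[-1.0, -0.001, -0.0], [-0.001, 1.0, -0.0], [0.0, -0.0, -1.0]]
wrist_force: [1.0, 0.5, -0.3]
gripper_width: 0.0916
grip_force: 0.0
```

{"method": "carry_out", "body": {
  "moves": [
    [[1,0,0,-0.5,0,0,0],[1,0,0,-1,0,0,0],[1,0,0,-1,0,0,0],[1,0,0,-1,0,0,0],[1,0,0,-1,0,0,0]]
  ]
}}

```text
clock: 29.95
tcp_pos: [0.6074, 0.2281, 0.1885]
eef_rot: [[-1.0, -0.001, 0.001], [-0.001, 1.0, 0.0], [-0.001, 0.0, -1.0]]
wrist_force: [0.1, 0.3, -0.3]
gripper_width: 0.0913
grip_force: 0.0
```

{"method": "carry_out", "body": {
  "moves": [
    [[1,0,0,-1,0,0,0],[1,0,0,-0.6,0,0,0],[1,0,0,0,0,0,0],[1,0,0,0,0,0,0]]
  ]
}}

```text
clock: 30.45
tcp_pos: [0.607, 0.228, 0.2339]
eef_rot: [[-1.0, -0.001, -0.001], [-0.001, 1.0, -0.0], [0.001, -0.0, -1.0]]
wrist_force: [-1.0, -0.2, -0.8]
gripper_width: 0.0912
grip_force: 0.0
```

```bash
python3 - <<'E'
from h import *
wristfit("beaker_large",(.606,.228),"w8",.006)
E
```

```text
beaker_large p 0.69 fit [0.6075 0.2269] err 0.021 box 230 296 131 211 tcp [0.607  0.228  0.2339]
```

View pics/w8.png

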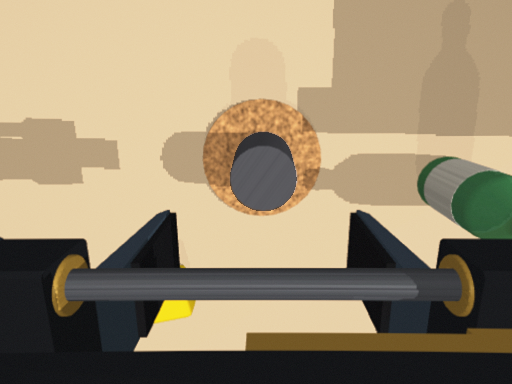

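The large beaker stands level and centred on the mat, with its top around (263,178). On to the cover.

{"method": "carry_out", "body": {
  "moves": [
    [[1,-0.03,-1,0,0,0,0],[1,-0.03,-1,0,0,0,0],[1,-0.03,-1,0,0,0,0],[1,-0.03,-1,0,0,0,0],[1,-0.03,-1,0,0,0,0]]
  ]
}}

```text
clock: 31.18
tcp_pos: [0.6116, 0.0771, 0.2335]
eef_rot: [[-1.0, -0.001, -0.001], [-0.001, 1.0, -0.0], [0.001, -0.0, -1.0]]
wrist_force: [-0.3, -0.2, 0.5]
gripper_width: 0.0914
grip_force: 0.0
```

{"method": "carry_out", "body": {
  "moves": [
    [[1,-0.03,-1,0,0,0,0],[1,-0.03,-1,0,0,0,0],[1,-0.03,-1,0,0,0,0],[1,-0.03,-1,0,0,0,0],[1,-0.03,-1,0,0,0,0]]
  ]
}}

```text
clock: 31.8
tcp_pos: [0.6163, -0.0728, 0.2335]
eef_rot: [[-1.0, -0.001, -0.001], [-0.001, 1.0, 0.0], [0.001, 0.0, -1.0]]
wrist_force: [0.7, 0.5, 0.4]
gripper_width: 0.0913
grip_force: 0.0
```

{"method": "carry_out", "body": {
  "moves": [
    [[1,-0.03,-1,0,0,0,0],[1,-0.03,-1,0,0,0,0],[1,-0.03,-1,0,0,0,0],[1,-0.03,-1,0,0,0,0],[1,-0.03,-1,0,0,0,0]]
  ]
}}

```text
clock: 32.42
tcp_pos: [0.6209, -0.2227, 0.2334]
eef_rot: [[-1.0, -0.001, -0.001], [-0.001, 1.0, 0.001], [0.001, 0.001, -1.0]]
wrist_force: [0.1, -0.1, 0.5]
gripper_width: 0.091
grip_force: 0.0
```

{"method": "carry_out", "body": {
  "moves": [
    [[1,0,-0.9,0,0,0,0],[1,0,0,0,0,0,0],[1,0,0,0,0,0,0]]
  ]
}}

```text
clock: 32.8
tcp_pos: [0.6212, -0.2485, 0.234]
eef_rot: [[-1.0, -0.001, -0.001], [-0.001, 1.0, 0.001], [0.001, 0.001, -1.0]]
wrist_force: [-0.4, -0.1, -0.5]
gripper_width: 0.0913
grip_force: 0.0
```

```bash
python3 - <<'E'
from h import *
wristfit("cover",(.621,-.25),"w9")
E
```

```text
cover p 0.74 fit [ 0.6224 -0.253 ] err 0.024 box 208 310 118 230 tcp [ 0.6212 -0.2485  0.234 ]
```

View pics/w9.png

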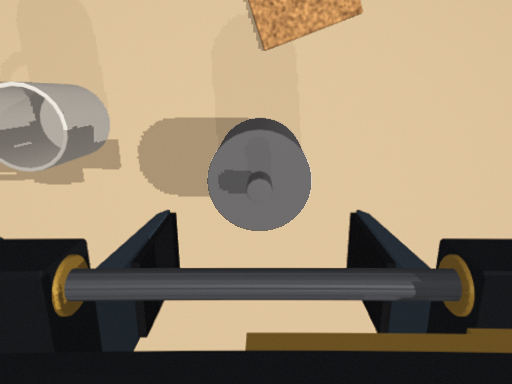

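The cover's knob is at (259,187) and the overlay matches. Descending to grip the knob.

{"method": "carry_out", "body": {
  "moves": [
    [[0.6,-0.04,-0.14,0,0,0,0],[0.6,0,0,0.7,0,0,0],[0.6,0,0,0.8,0,0,0],[0.6,0,0,0.8,0,0,0],[0.6,0,0,0.8,0,0,0]]
  ]
}}

```text
clock: 33.52
tcp_pos: [0.6227, -0.2529, 0.1407]
eef_rot: [[-1.0, -0.001, 0.0], [-0.001, 1.0, -0.0], [-0.0, -0.0, -1.0]]
wrist_force: [0.5, -1.0, -0.5]
gripper_width: 0.0547
grip_force: 0.0
```

{"method": "carry_out", "body": {
  "moves": [
    [[0.5,0,0,0.6,0,0,0],[0.5,0,0,0.4,0,0,0],[0.5,0,0,0,0,0,0],[0.5,0,0,0,0,0,0]]
  ]
}}

```text
clock: 34.02
tcp_pos: [0.6229, -0.2533, 0.1121]
eef_rot: [[-1.0, -0.001, 0.001], [-0.001, 1.0, -0.001], [-0.001, -0.001, -1.0]]
wrist_force: [0.4, 0.4, -0.4]
gripper_width: 0.0457
grip_force: 0.0
```

{"method": "carry_out", "body": {
  "moves": [
    [[0.4,0,0,0.09,0,0,0],[0,0,0,0,0,0,0],[0,0,0,0,0,0,0],[0,0,0,0,0,0,0],[0,0,0,0,0,0,0]]
  ]
}}

```text
clock: 34.65
tcp_pos: [0.6226, -0.2531, 0.1087]
eef_rot: [[-1.0, -0.001, 0.0], [-0.001, 1.0, -0.0], [-0.0, -0.0, -1.0]]
wrist_force: [-0.1, -0.0, 0.5]
gripper_width: 0.0213
grip_force: 30.0
```

{"method": "carry_out", "body": {
  "moves": [
    [[0,0,0,0,0,0,0],[0,0,0,0,0,0,0],[0,0,0,0,0,0,0]]
  ]
}}

```text
clock: 35.02
tcp_pos: [0.6225, -0.2531, 0.1087]
eef_rot: [[-1.0, -0.001, 0.0], [-0.001, 1.0, -0.0], [-0.0, -0.0, -1.0]]
wrist_force: [-0.6, -0.7, 0.7]
gripper_width: 0.0214
grip_force: 30.0
```

{"method": "carry_out", "body": {
  "moves": [
    [[0,0,0,-0.4,0,0,0],[0,0,0,-0.9,0,0,0],[0,0,0,-1,0,0,0],[0,0,0,-1,0,0,0],[0,0,0,-1,0,0,0]]
  ]
}}

```text
clock: 35.65
tcp_pos: [0.6224, -0.2529, 0.2394]
eef_rot: [[-1.0, -0.001, 0.0], [-0.001, 1.0, -0.0], [-0.0, -0.0, -1.0]]
wrist_force: [0.1, 0.1, -2.2]
gripper_width: 0.0217
grip_force: 30.0
```

{"method": "carry_out", "body": {
  "moves": [
    [[0,0,0.4,0,0,0,0],[0,0.03,0.8,0,0,0,0],[0,0.03,0.9,0,0,0,0],[0,0.03,0.9,0,0,0,0],[0,0.03,0.9,0,0,0,0]]
  ]
}}

```text
clock: 36.28
tcp_pos: [0.6178, -0.1334, 0.2364]
eef_rot: [[-1.0, -0.002, -0.002], [-0.002, 1.0, 0.001], [0.002, 0.001, -1.0]]
wrist_force: [-0.1, 0.1, -1.9]
gripper_width: 0.0213
grip_force: 30.0
```

{"method": "carry_out", "body": {
  "moves": [
    [[0,0.03,0.9,0,0,0,0],[0,0.03,0.9,0,0,0,0],[0,0.03,0.9,0,0,0,0],[0,0.03,0.9,0,0,0,0],[0,0.03,0.9,0,0,0,0]]
  ]
}}

```text
clock: 36.9
tcp_pos: [0.6128, 0.0014, 0.2364]
eef_rot: [[-1.0, -0.002, -0.002], [-0.002, 1.0, 0.001], [0.002, 0.001, -1.0]]
wrist_force: [0.6, 0.7, -2.6]
gripper_width: 0.0209
grip_force: 30.0
```

{"method": "carry_out", "body": {
  "moves": [
    [[0,0.03,0.9,0,0,0,0],[0,0.03,0.9,0,0,0,0],[0,0.03,0.9,0,0,0,0],[0,0.03,0.9,0,0,0,0],[0,0.03,0.9,0,0,0,0]]
  ]
}}

```text
clock: 37.52
tcp_pos: [0.6078, 0.1361, 0.2364]
eef_rot: [[-1.0, -0.002, -0.003], [-0.002, 1.0, -0.0], [0.003, -0.0, -1.0]]
wrist_force: [0.0, -0.2, -2.1]
gripper_width: 0.0215
grip_force: 30.0
```

{"method": "carry_out", "body": {
  "moves": [
    [[0,0.03,0.9,0,0,0,0],[0,0.03,0.9,0,0,0,0],[0,0.02,0.4,0,0,0,0],[0,0,0,0,0,0,0],[0,0,0,0,0,0,0]]
  ]
}}

```text
clock: 38.15
tcp_pos: [0.6069, 0.1993, 0.2374]
eef_rot: [[-1.0, -0.0, -0.0], [-0.0, 1.0, -0.0], [0.0, -0.0, -1.0]]
wrist_force: [0.7, 0.0, -1.3]
gripper_width: 0.0211
grip_force: 30.0
```

```bash
python3 - <<'E'
from h import *
s=r.read_state(); z=s["tcp_pos"][2]-.1087; print(s["tcp_pos"])
for n in("top","side"):
    c=r.read_camera(n); T=np.array(c["extrinsics"])
    for d in r.trace(n,"cover")[:1]: print(n,d["p"],fit([(c,T,d["pixels"])],"cover",(.607,.228),z))
c=r.read_camera("side"); save("s2",cv2.resize(c["image"][100:300,130:380],(750,600)))
E
```

```text
[0.606914   0.19926733 0.23739978]
top 0.77 (array([0.58386829, 0.19427829]), np.float64(5.358154296875))
side 0.65 (array([0.60570275, 0.19818666]), np.float64(0.15738205560235888))
```

View pics/s2.png

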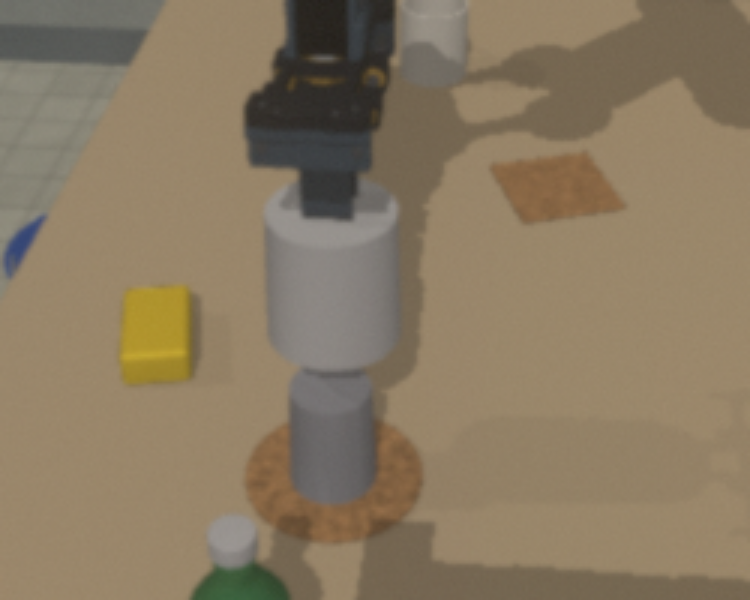

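The side crop shows the cover hanging upright at (333,270), still 28 mm short of the large beaker at (333,430). I'll finish the shift, then lower.

{"method": "carry_out", "body": {
  "moves": [
    [[0,-0.01,0.5,0,0,0,0],[0,-0.01,0.45,0,0,0,0],[0,0,0,0,0,0,0],[0,0,0,0,0,0,0]]
  ]
}}

```text
clock: 38.9
tcp_pos: [0.6076, 0.2286, 0.2375]
eef_rot: [[-1.0, -0.001, -0.0], [-0.001, 1.0, -0.0], [0.0, -0.0, -1.0]]
wrist_force: [-0.3, -0.0, -1.8]
gripper_width: 0.0214
grip_force: 30.0
```

{"method": "carry_out", "body": {
  "moves": [
    [[0,0,0,0.4,0,0,0],[0,0,0,0.5,0,0,0],[0,0,0,0.5,0,0,0],[0,0,0,0.4,0,0,0],[0,0,0,0,0,0,0]]
  ]
}}

```text
clock: 39.52
tcp_pos: [0.6071, 0.2282, 0.1823]
eef_rot: [[-1.0, -0.001, -0.002], [-0.001, 1.0, -0.001], [0.002, -0.001, -1.0]]
wrist_force: [-0.4, 0.1, -1.5]
gripper_width: 0.0209
grip_force: 30.0
```

{"method": "carry_out", "body": {
  "moves": [
    [[0,0,0,0.6,0,0,0],[0,0,0,0.6,0,0,0],[0,0,0,0.6,0,0,0],[0,0,0,0.3,0,0,0],[0,0,0,0,0,0,0]]
  ]
}}

```text
clock: 40.15
tcp_pos: [0.6074, 0.2284, 0.1199]
eef_rot: [[-1.0, -0.001, -0.001], [-0.001, 1.0, -0.0], [0.001, -0.0, -1.0]]
wrist_force: [0.2, -0.4, -1.1]
gripper_width: 0.0213
grip_force: 30.0
```

{"method": "carry_out", "body": {
  "moves": [
    [[0,0,0,0.04,0,0,0],[0,0,0,0,0,0,0],[0,0,0,0,0,0,0]]
  ]
}}

```text
clock: 40.52
tcp_pos: [0.6079, 0.2285, 0.1198]
eef_rot: [[-1.0, -0.001, 0.001], [-0.001, 1.0, 0.0], [-0.001, 0.0, -1.0]]
wrist_force: [-0.6, 0.2, -1.5]
gripper_width: 0.0212
grip_force: 30.0
```

{"method": "carry_out", "body": {
  "moves": [
    [[0,0,0,0.13,0,0,0],[0,0,0,0,0,0,0],[0,0,0,0,0,0,0]]
  ]
}}

```text
clock: 40.9
tcp_pos: [0.6077, 0.2284, 0.1154]
eef_rot: [[-1.0, -0.001, -0.0], [-0.001, 1.0, -0.0], [0.0, -0.0, -1.0]]
wrist_force: [-0.2, -0.6, -2.6]
gripper_width: 0.0215
grip_force: 30.0
```

{"method": "carry_out", "body": {
  "moves": [
    [[0,0,0,0.04,0,0,0],[0,0,0,0,0,0,0],[0,0,0,0,0,0,0]]
  ]
}}

```text
clock: 41.28
tcp_pos: [0.6079, 0.2285, 0.1145]
eef_rot: [[-1.0, -0.001, 0.0], [-0.001, 1.0, 0.0], [-0.0, 0.0, -1.0]]
wrist_force: [-0.9, 0.9, 2.5]
gripper_width: 0.0214
grip_force: 30.0
```

The rim has touched down. Releasing and withdrawing.

{"method": "carry_out", "body": {
  "moves": [
    [[0.35,0,0,0,0,0,0],[0.45,0,0,0,0,0,0],[0.6,0,0,0,0,0,0],[0.6,0,0,0,0,0,0],[0.6,0,0,0,0,0,0]]
  ]
}}

```text
clock: 41.9
tcp_pos: [0.6077, 0.2284, 0.1143]
eef_rot: [[-1.0, -0.001, -0.0], [-0.001, 1.0, -0.0], [0.0, -0.0, -1.0]]
wrist_force: [0.2, 0.1, -0.4]
gripper_width: 0.0547
grip_force: 0.0
```

{"method": "carry_out", "body": {
  "moves": [
    [[0.6,0,0,-0.5,0,0,0],[0.6,0,0,-1,0,0,0],[0.6,0,0,-1,0,0,0],[0.6,0,0,-1,0,0,0],[0.6,0,0,-0.5,0,0,0]]
  ]
}}

```text
clock: 42.52
tcp_pos: [0.6083, 0.2286, 0.2369]
eef_rot: [[-1.0, -0.001, 0.003], [-0.001, 1.0, 0.001], [-0.003, 0.001, -1.0]]
wrist_force: [0.2, 0.0, -0.3]
gripper_width: 0.0547
grip_force: 0.0
```

{"method": "carry_out", "body": {
  "moves": [
    [[0.6,0,0,0,0,0,0],[0.6,0,0,0,0,0,0],[0.6,0,0,0,0,0,0],[0.6,0,0,0,0,0,0]]
  ]
}}

```text
clock: 43.02
tcp_pos: [0.6075, 0.2284, 0.2336]
eef_rot: [[-1.0, -0.001, -0.001], [-0.001, 1.0, -0.0], [0.001, -0.0, -1.0]]
wrist_force: [0.4, -0.1, 0.3]
gripper_width: 0.0549
grip_force: 0.0
```

```bash
python3 - <<'E'
from h import *
wristfit("cover",(.607,.228),None,.006)
c=r.read_camera("side"); T=np.array(c["extrinsics"])
for d in r.trace("side","cover")[:1]: print(fit([(c,T,d["pixels"])],"cover",(.607,.228),.006))
save("s3",cv2.resize(c["image"][150:300,150:350],(800,600)))
E
```

```text
cover p 0.74 fit [0.6078 0.228 ] err 0.02 box 211 316 118 232 tcp [0.6075 0.2284 0.2336]
(array([0.607, 0.228]), np.float64(0.02862953692115144))
```

View pics/s3.png

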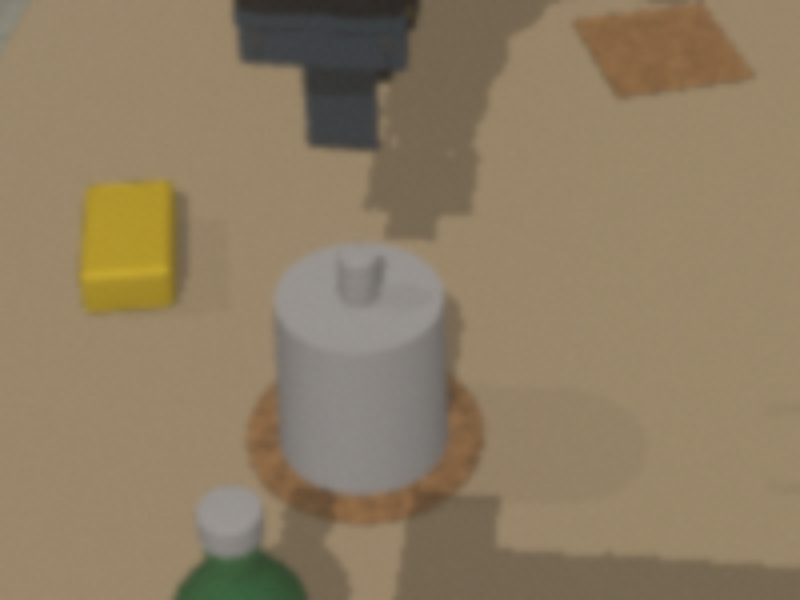

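The cover stands level and centred on the mat at (362,370), and the gripper is clear of it. Handing in.

```bash
python3 -c "
from cell import r
print(r.sign_off())"
```

```text
the job is handed in; nothing more can be done
None
```

All three beakers and the cover are nested upside down on the round mat, within about 3 mm of its centre by the camera fits. The job was handed in after about 43 s on the robot's clock; sign-off returned no verdict.

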